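# Load the culture flasks on the platform rocker, clamp them and start its timer

## Robot

A 6-joint arm with a two-finger parallel gripper is mounted at the origin on the work surface. World frame = base frame: x ahead of the robot, y to its left, z up, the work surface at z = 0. Lengths are in mm, angles in rad, forces in N, time in s.
With the tool pointing down it reaches from about 300 to 775 mm from the base axis. Payload 14.6 kg.
Tool frame: the origin (TCP) lies midway between the tips of the shut fingers; the grasp point (between the pads) lies 19 mm behind it (arm.grasp_offset is the distance from the TCP to the grasp point, in mm); z points along the fingers, y is the line along which they close (so a half turn about z gives the same grasp; the last joint's range is limited). The gripper opens to 94 mm and grips with 3 to 60 N. Pads are 16 mm wide; open, the fingers measure 119 mm over their backs; the gripper's body (75 mm by 177 mm) begins 78 mm behind the grasp point.
Start: joints at [-1.302, 0.3, 1.521, -0, 1.321, -0.067], TCP at [181.231, -519.273, 205.446] pointing down, gripper open.
Joint ranges: [-3.03, 3.03], [-0.79, 2.21], [0.23, 2.52], [-1.04, 4.18], [0, 3.07], [-2.55, 2.55]. Speed limits (rad/s): [2.22, 2.22, 2.57, 3.14, 3.14, 3.14].

## Interface

Orientations are given as a rotation vector (axis times angle).
In Python, from bench import arm, vision gives the robot as it stands (arm), with the cameras (vision).
- The arm moves only by the tool step_hand, called in YAML: its name, and indented under it one key for each argument. Schema: {"type":"object","properties":{"plan":{"type":"object","properties":{"rows":{"type":"array","items":{"type":"array","items":{"type":"number"},"minItems":7,"maxItems":7},"minItems":1,"maxItems":12}},"additionalProperties":false,"required":["rows"]},"only":{"type":"string"},"quiet":{"type":"boolean"},"lines":{"type":"string"}},"required":["plan"],"additionalProperties":false}. plan is an object whose key "rows" holds a list of rows, 1 to 12 of them, each of 7 numbers: a rotation vector rx, ry, rz in parts of the range, where 1.0 means pi rad, then dx, dy, dz in parts of the range, where 1.0 means 800 mm, then the finger opening in mm; each row is the pose to reach, as a shift and turn from the pose commanded when the call began, along the tool's axes at that moment; what a row does not reach only later rows make up. A row lasts 1/12 s, in which the tool goes at most 41.7 mm and 0.125 rad, less where a joint would pass 70% of its speed; a pose out of reach is approached as far as the arm can. The fingers move at their own pace and stop on an object; the grip force is fixed at half the most. Time passes only in rows, so rows that do not move let the fingers close. The tool returns the time, the measured TCP pose, the force, the opening and the grip force at its end. only (a regular expression) keeps the lines of the reply that match it, lines (a string "A,B") keeps lines A to B, and quiet returns only ok. A shift or turn number past 1, either way, is cut back to 1. Input that does not fit is refused with a message, and nothing moves.
- arm.get_obs(): the state, without advancing time (a new reading comes with each control period).
- vision.camera(name): name is "side" or "top" or "wrist"; returns a dict with "image" (400x640x3 uint8, red, green, blue), "range_z" (400x640 float32, mm along the optical axis (not along the pixel's ray), 0 where there is no reading), "K" (3x3 intrinsics, pixels), "rvec" (rotation vector, rad) and "tvec" (3), from world to camera coordinates, as OpenCV has them. Camera axes: x right, y down, z forward; pixel columns grow to the right and rows downward; lengths in mm; the calibration is good to about 2 mm. A picture is of the moment at which its call begins.
- arm.finish_job(): hands the job in; it is judged then, once.
The state is a dict: "clock": time; "joints": joint angles; "joint_velocities": joint speeds; "effort": joint torques, N m; "position": TCP position; "eef_rot": TCP orientation; "wrist_force": force on the tool from outside, world axes, zero at the start; "torque": the same for the moment, N m; "opening": finger opening in mm; "finger_force": force on a finger pad.
Only numpy, scipy, OpenCV 4.12 (cv2) and the standard library are available. Lean on these libraries where they do the work, as an engineer would, in place of code of your own. Each camera call takes 0.05 s, during which the arm holds its last target. There are 200 camera calls.

## Task

Clear the used amber pot off the rocker's platform into the grey discard tub and lay every culture flask that is on the bench flat on the platform, label side up, none resting on another. When all are loaded, press the sprung clamp lever down until it clicks and stays down by itself; only then push the timer knob in, turn it clockwise to its stop and let it pop back up. Leave the round media bottle standing where it is.

Things in the scene. Friction and masses are not known exactly. Their poses are not given: they have to be found in the camera images.
- rocker: White platform rocker, fixed on the bench, turned a little from start to start. Origin: on the bench under its platform's middle; x away from the robot, y left, z up. The knob is on the control box left of the platform (y +170 to +285 mm, top 84 mm high), the lever at the right end (y -185).
- platform (a point): Middle of the platform: a level, still grey mat 70 mm above the bench; axes as the rocker's. Free area x -69 to +54 mm, y -150 to +150 mm. A 7 mm high lip runs along the front and both sides. The clamp rail (16 mm high, whole width) at the rear has its front face at x = +69 and slides to +54 mm as the lever goes down; it pushes forward a flask in its way.
- clamp_lever (a joint): Clamp lever: steel arm with a grey pad at its end. 0 = up (arm 0.62 rad above level, its sprung rest), 0.62 = level, 0.74 = bottom stop. The spring pushes up with 2 to 4 N at the pad; from 0.4 to 0.5 the catch resists too, about 8 N in all at the peak. Past about 0.55 the catch snaps over it and the lever stays at about 0.63; let go sooner it springs back to 0. Press to about 0.70 to be sure.
- lever_hinge (a point): Hinge axis of the clamp lever (parallel to the rocker's y), at the rocker's rear right, 88 mm above the bench. The arm runs from here towards the robot (rocker -x), rising when up. The dark catch block, 110 mm high, stands 30 to 45 mm to the right of the arm, 100 mm from the hinge towards the robot.
- lever_pad (a point): Middle of the upper face of the lever's pad (56 mm along the arm, 36 mm wide, 12 mm thick), 155 mm along the arm from the hinge axis and 7 mm above the arm's centre line. 184 mm above the bench when the lever is up, 95 mm when level; moves on an arc. Press here with closed fingers pointing down.
- timer_knob (a joint): Turn of the timer knob: 0 = off (white pointer line towards the robot), grows clockwise seen from above, stop at 1.45 rad. Starts at 0 to 0.1. A guard arch over its side lug blocks it at about 0.2 rad unless it is pushed in 7 mm or more; pushed in, it turns easily. Let go past 1.2 rad it pops up and is locked there; let go half way it stays caught down.
- knob_press (a joint): Push travel of the timer knob: 0 = up, 0.009 m = fully in; a spring resists with 3 to 6 N. Under 0.001 once popped up.
- knob_grip (a point): On the knob's vertical axis, 121 mm above the bench (knob up), 20 mm above the knob's round skirt (60 mm across). On the skirt stands a grip bar along this point's x: 50 mm long, 14 mm thick, its top 6 mm above this point; grip it across, along y. Fingertips may push on the skirt. The guard arch (36 to 48 mm from the axis, 20 mm above the panel) is at its front left.
- flask1: Flat culture flask, clear plastic, paper label on top, white cap; 90 mm long, 44 wide, 25 high, 60 g, lying flat on the bench at the right. Origin: on the underside, under the middle of its box body (62 x 44 x 25); neck and cap (24 mm across) run along its -x, to 59 mm from the origin; the body ends at x = +31. z: up through the label. Absent in some starts.
- flask2: Flat culture flask, clear plastic, paper label on top, white cap; 90 mm long, 44 wide, 25 high, 60 g, lying flat on the bench at the right. Origin: on the underside, under the middle of its box body (62 x 44 x 25); neck and cap (24 mm across) run along its -x, to 59 mm from the origin; the body ends at x = +31. z: up through the label. Absent in some starts.
- flask3: Flat culture flask, clear plastic, paper label on top, white cap; 90 mm long, 44 wide, 25 high, 60 g, lying flat on the bench at the right. Origin: on the underside, under the middle of its box body (62 x 44 x 25); neck and cap (24 mm across) run along its -x, to 59 mm from the origin; the body ends at x = +31. z: up through the label. Absent in some starts.
- flask4: Flat culture flask, clear plastic, paper label on top, white cap; 90 mm long, 44 wide, 25 high, 60 g, lying flat on the bench at the right. Origin: on the underside, under the middle of its box body (62 x 44 x 25); neck and cap (24 mm across) run along its -x, to 59 mm from the origin; the body ends at x = +31. z: up through the label. Absent in some starts.
- pot: Used specimen pot of amber glass: square body 48 x 48 x 46 mm, black round cap (42 mm across, 14 mm high) on top, 60 mm high in all, about 140 g, standing on the rocker's platform at the start. Origin: centre of its underside, z up through the cap.
- tub: Grey open discard tub, fixed on the bench at the left front, outside 130 x 130 x 50 mm, walls and floor 4 mm. Origin: centre of its underside.
- media_bottle: Bystander: round glass media bottle with a blue cap, 56 mm across, 100 mm high, standing in front of the rocker. Origin: centre of its underside. Leave it alone.

How it is judged:
By the outcome, as a careful person would: the job done as asked, in the order asked, and still so for the second after the job is handed in, with the robot touching nothing.
Of flask1, flask2, flask3, flask4 only 3 to 4 are there at a start; the rules pass over those that are not, and their reading is None.
At some moment in a run one of flask1, flask2, flask3, flask4 may be knocked a few centimetres aside while the robot is not near it.
Once in a run the grip may slacken for a moment while it holds something.
It also fails if it takes over 208 s, if anything falls off the work surface, if the arm or the gripper's body presses on something with over 40 N, if the wrist force passes 120 N, or if a joint passes its speed limit or range.

## Working session

There is one attempt and no reset: what is moved stays moved. The work goes in short steps, Python scripts to look and compute and a tool call to move; the robot and the scene stay as the last step left them, time stands still between calls to the robot, and variables do not carry over. Pictures are saved under pics/ and viewed, at most 14 in all, crops included, and the job is handed in when it is done.

```bash
ls; mkdir -p pics
```

Run:
```python
from bench import arm, vision
import cv2,numpy as np
for n in("top","side"):
    c=vision.camera(n); cv2.imwrite(f"pics/{n}0.png",c["image"][:,:,::-1]); np.savez(f"{n}0.npz",**c)
    print(n,c["K"].tolist(),c["rvec"],c["tvec"])
o=arm.get_obs();print(o["clock"],o["position"],o["eef_rot"],o["opening"])
```

```text
bench.py
pics
top [[375.6464441633553, 0.0, 310.8224344352475], [0.0, 375.6464441633553, 201.1308857426213], [0.0, 0.0, 1.0]] [ 2.15668247 -2.17220078  0.08711689] [  -4.67832606  553.62528248 1184.68503944]
side [[413.22529123267805, 0.0, 314.95127082934994], [0.0, 413.22529123267805, 201.46287818804538], [0.0, 0.0, 1.0]] [ 0.5186477  -2.44819804  1.46161902] [473.96745278 221.87437257 844.82278034]
0.1 [ 181.18066952 -519.05749651  204.95445149] [-3.09642781e+00 -5.24870521e-01  1.38850893e-04] 94.01854165610303
```

View pics/top0.png

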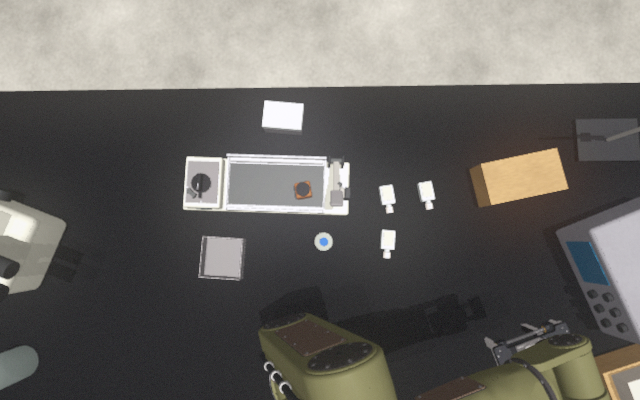

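View pics/side0.png

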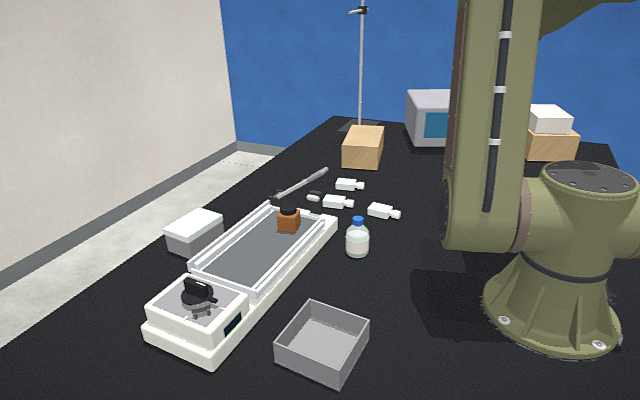

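The top view shows three white flasks at about (387,198), (427,194) and (388,242). The pot is at (303,189), the tub at (222,258), the bottle at (323,242), the knob at (201,184) and the lever pad at about (338,197). The side view shows the same three flasks.

Create h.py:
```python
import numpy as np,cv2
from scipy.spatial.transform import Rotation as R
from bench import arm, vision
def world(c):
    K=c["K"];Z=c["range_z"].astype(float);v,u=np.mgrid[:400,:640]
    P=np.stack([(u-K[0,2])/K[0,0]*Z,(v-K[1,2])/K[1,1]*Z,Z],-1)
    W=(P-np.ravel(c["tvec"]))@R.from_rotvec(np.ravel(c["rvec"])).as_matrix()
    W[Z==0]=np.nan
    return W
def rect(W,m):
    p=W[m][:,:2].astype(np.float32)
    return cv2.minAreaRect(p)
def blobs(m,n=15):
    k,l,s,_=cv2.connectedComponentsWithStats(m.astype(np.uint8))
    return [(l==i) for i in range(1,k) if s[i,4]>=n]
def yaw():  # yaw of tool x axis
    M=R.from_rotvec(arm.get_obs()["eef_rot"]).as_matrix(); return np.arctan2(M[1,0],M[0,0])
def delta(target,yaw=None,ref=None):
    """tool-axes shift (and rz) from current measured pose to target TCP, tool down, tool-x heading yaw"""
    o=arm.get_obs();M=R.from_rotvec(o["eef_rot"])
    d=M.inv().apply(np.array(target)-o["position"])
    r=np.zeros(3)
    if yaw is not None:
        T=np.array([[np.cos(yaw),np.sin(yaw),0],[np.sin(yaw),-np.cos(yaw),0],[0,0,-1]])
        r=(M.inv()*R.from_matrix(T)).as_rotvec()
    print("d",d.round(1),"rot",r.round(3),"t",round(o["clock"],2)); return d,r
```

Run:
```python
from h import *
c=dict(np.load("top0.npz"));W=world(c);im=c["image"].astype(int);z=W[...,2]
v,u=np.mgrid[:400,:640]
for (a,b) in[(250,180),(303,189),(201,170),(201,184),(222,258),(323,242),(338,197),(336,165),(240,159),(387,198),(427,192),(388,240),(450,250)]:
    print((a,b),W[b,a].round(0),im[b,a])
mat=(abs(z-70)<5)&(u>222)&(u<330)&(v>160)&(v<210)
print("mat",rect(W,max(blobs(mat),key=np.sum)))
rk=(z>30)&(u>178)&(u<355)&(v>150)&(v<220)
print("rocker",rect(W,rk))
box=(abs(z-84)<5)&(u>178)&(u<225)&(v>150)&(v<220)
print("box",rect(W,max(blobs(box),key=np.sum)))
pot=(im[...,0]-im[...,2]>40)&(u>285)&(u<325)&(v>170)&(v<210);print("pot",rect(W,pot),W[pot][:,2].min(),W[pot][:,2].max())
tub=(z>40)&(u>190)&(u<255)&(v>230)&(v<290);print("tub",rect(W,tub))
fl=(z>8)&(z<40)&(im.min(-1)>120)&(u>360)&(u<460)&(v>150)&(v<290)
for b in blobs(fl): print("fl",rect(W,b),b.sum(),np.nanmedian(z[b]),W[b].mean(0))
```

```text
(250, 180) [617. 180.  74.] [147 146 147]
(303, 189) [580.  13. 128.] [97 95 97]
(201, 170) [648. 331.  85.] [183 180 179]
(201, 184) [600. 321. 114.] [62 62 62]
(222, 258) [372. 281.   6.] [187 181 181]
(323, 242) [423. -46.  96.] [ 95 154 234]
(338, 197) [550. -88. 182.] [169 165 164]
(336, 165) [655. -87. 108.] [214 209 202]
(240, 159) [682. 210.  83.] [252 251 255]
(387, 198) [ 562. -255.   22.] [251 250 240]
(427, 192) [ 580. -383.   25.] [250 249 239]
(388, 240) [ 427. -253.   27.] [250 249 239]
(450, 250) [ 394. -458.   -2.] [56 53 57]
mat ((601.3015747070312, 102.0205078125), (311.7729797363281, 152.17251586914062), 89.43839263916016)
rocker ((605.2202758789062, 136.76034545898438), (529.790283203125, 177.1510467529297), 87.89301300048828)
box ((610.325927734375, 327.5459289550781), (114.80232238769531, 158.95465087890625), 87.7684555053711)
pot ((581.4124145507812, 14.741811752319336), (48.75906753540039, 47.41831588745117), 10.822443962097168) nan nan
tub ((374.79296875, 276.2764892578125), (131.30921936035156, 130.37979125976562), 85.94532775878906)
fl ((569.744384765625, -382.56512451171875), (89.61082458496094, 46.02162551879883), 9.203633308410645) 322 23.493055325837624 [ 575.07748409 -380.69866813   23.00441049]
fl ((559.5054931640625, -255.41644287109375), (90.83794403076172, 44.9688720703125), 5.97757625579834) 312 23.320972610411676 [ 565.04642002 -254.28582601   23.09822088]
fl ((414.7152404785156, -250.74560546875), (43.80896759033203, 89.76152801513672), 84.87248229980469) 321 23.696420315447337 [ 420.82160605 -251.05735974   23.42212874]
```

Run:
```python
from h import *
delta([560,30,330],-0.04)
```

```text
d [ 538.6 -393.7 -124.6] rot [-0.001  0.     0.376] t 0.1
```

The manual's scale: shifts go in shares of 800 mm and turns go in shares of pi rad. Converting my numbers, 538 mm / 800 = 0.6725, -394 mm / 800 = -0.4925, 0.376 rad / 3.1416 = 0.1197.

step_hand:
  plan: {"rows": [[0, 0, 0, 0, 0, -0.0513, 94], [0, 0, 0, 0, 0, -0.1025, 94], [0, 0, 0, 0, 0, -0.155, 94], [0, 0, 0.1197, 0.6725, -0.4925, -0.155, 94], [0, 0, 0.1197, 0.6725, -0.4925, -0.155, 94], [0, 0, 0.1197, 0.6725, -0.4925, -0.155, 94], [0, 0, 0.1197, 0.6725, -0.4925, -0.155, 94], [0, 0, 0.1197, 0.6725, -0.4925, -0.155, 94], [0, 0, 0.1197, 0.6725, -0.4925, -0.155, 94], [0, 0, 0.1197, 0.6725, -0.4925, -0.155, 94], [0, 0, 0.1197, 0.6725, -0.4925, -0.155, 94], [0, 0, 0.1197, 0.6725, -0.4925, -0.155, 94]]}

```text
clock: 1.1
position: [391.6, -212.8, 329.3]
eef_rot: [3.141, -0.064, 0.0]
wrist_force: [0.8, -0.7, -0.7]
opening: 93.8
finger_force: 0.0
```

Run:
```python
from h import *
delta([560,30,330],-0.04)
```

```text
d [ 158.5 -249.5   -0.7] rot [ 0. -0. -0.] t 1.1
```

Scaled: -249 mm / 800 = -0.3113, 158 mm / 800 = 0.1975.

step_hand:
  plan: {"rows": [[0, 0, 0, 0.1975, -0.3113, 0, 94], [0, 0, 0, 0.1975, -0.3113, 0, 94], [0, 0, 0, 0.1975, -0.3113, 0, 94], [0, 0, 0, 0.1975, -0.3113, 0, 94], [0, 0, 0, 0.1975, -0.3113, 0, 94], [0, 0, 0, 0.1975, -0.3113, 0, 94], [0, 0, 0, 0.1975, -0.3113, 0, 94], [0, 0, 0, 0.1975, -0.3113, 0, 94], [0, 0, 0, 0.1975, -0.3113, 0, 94], [0, 0, 0, 0.1975, -0.3113, 0, 94]]}

```text
clock: 1.93
position: [558.6, 27.4, 328.9]
eef_rot: [3.141, -0.062, -0.001]
wrist_force: [-1.0, 0.3, -0.5]
opening: 94.2
finger_force: 0.0
```

Run:
```python
from h import *
c=vision.camera("wrist");np.savez("w1.npz",**c);cv2.imwrite("pics/w1.png",c["image"][:,:,::-1])
W=world(c);z=W[...,2];print(c["tvec"],np.nanmin(W.reshape(-1,3),0),np.nanmax(W.reshape(-1,3),0))
c=vision.camera("top");cv2.imwrite("pics/t1.png",c["image"][:,:,::-1])
```

```text
[ 48.29368865 482.6674132  648.94991501] [ 125.46737636 -614.10890791   -4.55736119] [841.8601348  658.46304134 467.79714868]
```

View pics/w1.png

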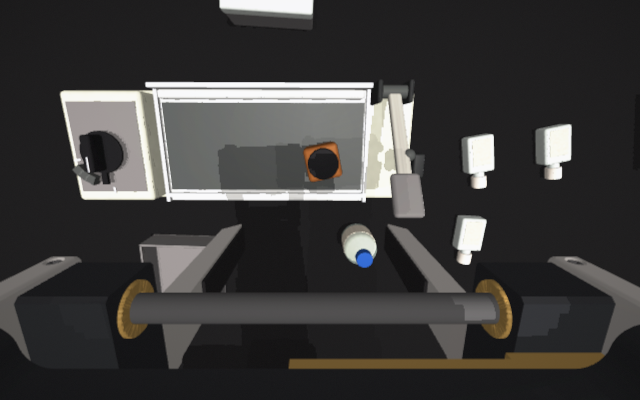

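View pics/t1.png

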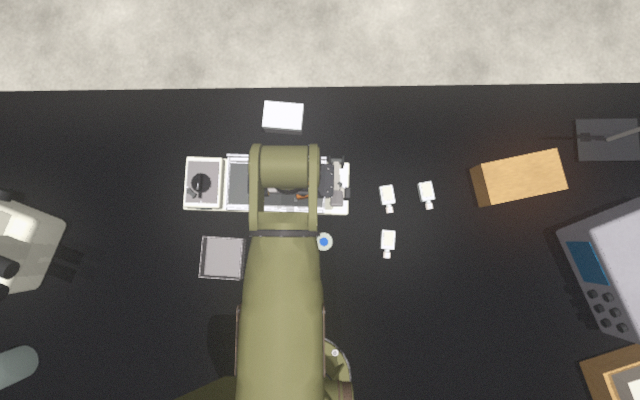

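The wrist view shows the whole rocker: mat (163–366, 100–192), pot (323,160), knob (100,155) with its bar pointing towards the robot, lever pad (407,197), and three flasks at (479,155), (553,145) and (469,233). The top view, with the arm moved away, shows no fourth flask.

Run:
```python
from h import *
c=dict(np.load("w1.npz"));W=world(c);im=c["image"].astype(int);z=W[...,2];v,u=np.mgrid[:400,:640]
sel=lambda a,b,p,q:(u>=a)&(u<=b)&(v>=p)&(v<=q)
def line(m,s,ax):
    p=W[m&s]; 
    a=np.polyfit(p[:,1-ax],p[:,ax],1); return a,len(p)
# rail front: mat->rail boundary per column ; front lip boundary
matm=(abs(z-70)<4)&sel(150,380,80,205)&(im.max(-1)<150)
print("mat z",np.nanmedian(z[matm]))
def edge(cols,first):
    o=[]
    for k in cols:
        r=np.where(matm[:,k])[0]
        if len(r)>5:o.append(W[r[0] if first else r[-1],k])
    o=np.array(o);f=np.polyfit(o[:,1],o[:,0],1)
    for _ in range(3):
        e=abs(o[:,0]-np.polyval(f,o[:,1]));o=o[e<4];f=np.polyfit(o[:,1],o[:,0],1)
    return f,len(o)
print("rear",edge(range(170,362),1),"front",edge([k for k in range(170,362)],0))
o=[[],[]]
for r in range(108,188):
    k=np.where(matm[r])[0];o[0].append(W[r,k[0]]);o[1].append(W[r,k[-1]])
for q in o:
    q=np.array(q);f=np.polyfit(q[:,0],q[:,1],1)
    for _ in range(3):
        e=abs(q[:,1]-np.polyval(f,q[:,0]));q=q[e<4];f=np.polyfit(q[:,0],q[:,1],1)
    print("side y=f(x)",f,np.polyval(f,600),len(q))
box=(abs(z-84)<4)&sel(55,165,85,205);print("box",rect(W,max(blobs(box),key=np.sum)))
pot=(im[...,0]-im[...,2]>50)&sel(295,350,135,190)&(abs(z-116)<5);print("potshoulder",rect(W,pot),pot.sum())
cap=sel(295,350,135,190)&(z>124);print("cap",rect(W,cap),np.nanmedian(z[cap]))
pad=sel(385,430,170,220)&(z>150);print("pad",rect(W,pad),W[pad].mean(0))
bar=sel(70,130,125,190)&(z>118);print("bar",rect(W,bar),W[bar][:,2].max())
sk=sel(70,130,125,190)&(z>95)&(z<106);print("skirt",cv2.minEnclosingCircle(W[sk][:,:2].astype(np.float32)),rect(W,sk))
for b in blobs((z>12)&(z<40)&(im.min(-1)>90)&sel(440,620,110,280),100): print("fl",rect(W,b),np.nanmedian(z[b]))
```

```text
mat z 70.21266760236794
rear (array([4.33584519e-02, 6.62603604e+02]), 184) front (array([3.70866252e-02, 5.17214028e+02]), 77)
side y=f(x) [-5.10870445e-02  3.00322575e+02] 269.67034850149287 42
side y=f(x) [ -0.03466023 -25.86504465] -46.66118232554391 80
box ((613.0235595703125, 326.08428955078125), (114.89160919189453, 156.81663513183594), 87.67816925048828)
potshoulder ((582.3441772460938, 13.743728637695312), (46.24289321899414, 46.950801849365234), 9.987994194030762) 357
cap ((581.938232421875, 13.584178924560547), (39.72661590576172, 39.44029235839844), 43.418235778808594) 129.73443212516273
pad ((549.8110961914062, -82.71087646484375), (35.032108306884766, 51.773765563964844), 87.44795989990234) [549.34258215 -81.6076784  183.89556674]
bar ((607.6754760742188, 326.2265930175781), (14.68541431427002, 49.23342514038086), 86.1299057006836) 128.49847090022936
skirt ((597.5929565429688, 333.0400695800781), 41.490821838378906) ((598.0011596679688, 332.8587646484375), (57.82234573364258, 82.10123443603516), 51.24104309082031)
fl ((570.6209106445312, -383.8742980957031), (90.44448852539062, 44.90946960449219), 7.938009262084961) 24.798555244912368
fl ((560.2059936523438, -257.363525390625), (89.94831085205078, 44.21320343017578), 8.530306816101074) 24.86035657624405
fl ((415.64678955078125, -252.1289520263672), (44.70598602294922, 90.42303466796875), 83.5687026977539) 24.813023645305602
```

Run:
```python
from h import *
for n,k,rs in(("w1",200,list(range(78,104))+list(range(184,206))),("w1",260,range(186,206)),("top0",260,list(range(150,166))+list(range(200,220)))):
    c=dict(np.load(n+".npz"));W=world(c);print(n,k)
    for r in rs: print(r,W[r,k].round(0),int(c["image"][r,k].mean()),end=" | ")
    print()
```

```text
w1 200
78 [716. 209.  -1.] 32 | 79 [715. 209.   1.] 32 | 80 [nan nan nan] 32 | 81 [712. 210.  -1.] 31 | 82 [710. 211.  -3.] 208 | 83 [694. 176.  91.] 249 | 84 [693. 176.  92.] 249 | 85 [692. 176.  93.] 249 | 86 [690. 176.  93.] 235 | 87 [689. 177.  93.] 159 | 88 [689. 181.  82.] 96 | 89 [690. 185.  72.] 192 | 90 [686. 179.  87.] 245 | 91 [685. 180.  86.] 249 | 92 [684. 180.  87.] 249 | 93 [682. 180.  86.] 249 | 94 [681. 180.  87.] 250 | 95 [680. 180.  88.] 250 | 96 [678. 181.  87.] 246 | 97 [677. 181.  87.] 225 | 98 [676. 181.  86.] 166 | 99 [675. 185.  78.] 221 | 100 [675. 188.  70.] 250 | 101 [674. 188.  68.] 249 | 102 [672. 188.  70.] 220 | 103 [671. 188.  70.] 106 | 184 [551. 205.  70.] 103 | 185 [549. 206.  69.] 104 | 186 [548. 205.  70.] 103 | 187 [546. 206.  69.] 103 | 188 [545. 206.  69.] 103 | 189 [543. 206.  71.] 146 | 190 [542. 206.  72.] 232 | 191 [540. 206.  71.] 250 | 192 [538. 207.  70.] 225 | 193 [538. 205.  75.] 222 | 194 [536. 205.  75.] 250 | 195 [535. 204.  78.] 250 | 196 [533. 205.  76.] 250 | 197 [532. 206.  76.] 250 | 198 [528. 208.  69.] 250 | 199 [527. 209.  
[... 977 characters left out ...]
252 | 160 [677. 147.  90.] 244 | 161 [674. 147.  86.] 212 | 162 [673. 149.  77.] 210 | 163 [671. 150.  70.] 232 | 164 [667. 149.  73.] 156 | 165 [666. 151.  65.] 148 | 200 [554. 149.  70.] 150 | 201 [551. 149.  69.] 150 | 202 [548. 149.  70.] 149 | 203 [545. 149.  69.] 151 | 204 [542. 149.  68.] 166 | 205 [539. 149.  67.] 221 | 206 [535. 149.  70.] 251 | 207 [532. 149.  73.] 244 | 208 [528. 147.  80.] 239 | 209 [526. 149.  71.] 252 | 210 [523. 149.  70.] 230 | 211 [521. 152.  47.] 155 | 212 [519. 154.  37.] 142 | 213 [518. 160.  -1.] 84 | 214 [515. 159.   1.] 76 | 215 [512. 160.  -4.] 79 | 216 [508. 159.   2.] 78 | 217 [505. 160.  -6.] 75 | 218 [502. 159.   4.] 80 | 219 [499. 160.  -2.] 78 |
```

Run:
```python
from h import *
delta([582,14,230],1.745)
```

```text
d [24.1 11.6 99.6] rot [ 0.    -0.    -1.786] t 2.03
```

Scaled: 100 mm / 800 = 0.125, 60 mm / 800 = 0.075, -1.786 rad / 3.1416 = -0.5685.

step_hand:
  plan: {"rows": [[0, 0, -0.5685, 0.03, 0.015, 0.075, 64], [0, 0, -0.5685, 0.03, 0.015, 0.075, 64], [0, 0, -0.5685, 0.03, 0.015, 0.075, 64], [0, 0, -0.5685, 0.03, 0.015, 0.075, 64], [0, 0, -0.5685, 0.03, 0.015, 0.075, 64], [0, 0, -0.5685, 0.03, 0.015, 0.075, 64], [0, 0, -0.5685, 0.03, 0.015, 0.075, 64], [0, 0, -0.5685, 0.03, 0.015, 0.075, 64], [0, 0, -0.5685, 0.03, 0.015, 0.075, 64], [0, 0, -0.5685, 0.03, 0.015, 0.075, 64], [0, 0, -0.5685, 0.03, 0.015, 0.125, 64], [0, 0, -0.5685, 0.03, 0.015, 0.125, 64]]}

```text
clock: 3.03
position: [580.2, 13.4, 224.3]
eef_rot: [-2.334, -2.097, 0.007]
wrist_force: [0.9, 0.1, -1.1]
opening: 64.2
finger_force: 0.0
```

Run:
```python
from h import *
delta([582,14,150],1.745)
```

```text
d [ 0.9  2.1 74.3] rot [-0.006 -0.    -0.281] t 3.03
```

Scaled: 60 mm / 800 = 0.075, -0.281 rad / 3.1416 = -0.0894.

step_hand:
  plan: {"rows": [[0, 0, -0.0894, 0, 0, 0.075, 64], [0, 0, -0.0894, 0, 0, 0.075, 64], [0, 0, -0.0894, 0, 0, 0.075, 64], [0, 0, -0.0894, 0, 0, 0.075, 64], [0, 0, -0.0894, 0, 0, 0.075, 64], [0, 0, -0.0894, 0, 0, 0.075, 64]]}

```text
clock: 3.53
position: [582.6, 14.0, 170.5]
eef_rot: [2.027, 2.398, 0.002]
wrist_force: [-0.4, -0.1, -0.2]
opening: 63.6
finger_force: 0.0
```

Run:
```python
from h import *
delta([582,14,80],1.745)
```

```text
d [ 0.1 -0.8 90.5] rot [ 0.002  0.    -0.007] t 3.53
```

Scaled: 90 mm / 800 = 0.1125, 80 mm / 800 = 0.1.

step_hand:
  plan: {"rows": [[0, 0, 0, 0, 0, 0.0375, 64], [0, 0, 0, 0, 0, 0.075, 64], [0, 0, 0, 0, 0, 0.1, 64], [0, 0, 0, 0, 0, 0.1125, 64], [0, 0, 0, 0, 0, 0.1125, 64], [0, 0, 0, 0, 0, 0.1125, 64], [0, 0, 0, 0, 0, 0.1125, 30], [0, 0, 0, 0, 0, 0.1125, 30], [0, 0, 0, 0, 0, 0.1125, 30], [0, 0, 0, 0, 0, 0.1125, 30], [0, 0, 0, 0, 0, 0.1125, 30], [0, 0, 0, 0, 0, 0.1125, 30]]}

```text
clock: 4.53
position: [582.9, 14.7, 80.6]
eef_rot: [2.024, 2.401, 0.002]
wrist_force: [-0.3, -0.6, 6.9]
opening: 47.5
finger_force: 30.0
```

step_hand:
  plan: {"rows": [[0, 0, 0, 0, 0, 0, 30], [0, 0, 0, 0, 0, 0, 30], [0, 0, 0, 0, 0, -0.0188, 30], [0, 0, 0, 0, 0, -0.0438, 30], [0, 0, 0, 0, 0, -0.075, 30], [0, 0, 0, 0, 0, -0.1, 30], [0, 0, 0, 0, 0, -0.1, 30], [0, 0, 0, 0, 0, -0.1, 30]]}

```text
clock: 5.2
position: [582.5, 14.7, 159.7]
eef_rot: [2.024, 2.401, 0.001]
wrist_force: [-0.3, -0.0, -2.7]
opening: 47.8
finger_force: 30.0
```

Run:
```python
from h import *
delta([375,276,160],1.745)
```

```text
d [ 292.6 -160.3   -0.6] rot [ 0.001  0.    -0.004] t 5.2
```

Scaled: 292 mm / 800 = 0.365, 280 mm / 800 = 0.35.

step_hand:
  plan: {"rows": [[0, 0, 0, 0.0188, -0.01, 0, 30], [0, 0, 0, 0.0563, -0.03, 0, 30], [0, 0, 0, 0.0938, -0.05, 0, 30], [0, 0, 0, 0.1313, -0.07, 0, 30], [0, 0, 0, 0.1688, -0.09, 0, 30], [0, 0, 0, 0.2063, -0.1125, 0, 30], [0, 0, 0, 0.2438, -0.1325, 0, 30], [0, 0, 0, 0.2813, -0.1525, 0, 30], [0, 0, 0, 0.3188, -0.1738, 0, 30], [0, 0, 0, 0.35, -0.1913, 0, 30], [0, 0, 0, 0.365, -0.2, 0, 30], [0, 0, 0, 0.365, -0.2, 0, 30]]}

```text
clock: 6.2
position: [373.1, 276.7, 157.8]
eef_rot: [-2.021, -2.404, 0.003]
wrist_force: [0.9, 0.5, -1.5]
opening: 48.1
finger_force: 30.0
```

step_hand:
  plan: {"rows": [[0, 0, 0, 0, 0, 0, 30], [0, 0, 0, 0, 0, 0, 30], [0, 0, 0, 0, 0, 0.0375, 30], [0, 0, 0, 0, 0, 0.075, 30], [0, 0, 0, 0, 0, 0.1125, 30], [0, 0, 0, 0, 0, 0.15, 30], [0, 0, 0, 0, 0, 0.1625, 30], [0, 0, 0, 0, 0, 0.1625, 30], [0, 0, 0, 0, 0, 0.1625, 30]]}

```text
clock: 6.95
position: [375.9, 275.2, 29.9]
eef_rot: [-2.026, -2.401, 0.0]
wrist_force: [0.1, -0.3, -1.6]
opening: 47.6
finger_force: 30.0
```

Run:
```python
from h import *
c=vision.camera("wrist");cv2.imwrite("pics/w2.png",c["image"][:,:,::-1])
delta([375,276,20],1.745)
```

```text
d [ 0.7 -1.2 10.6] rot [ 0.002 -0.001 -0.005] t 7.0
```

Scaled: -180 mm / 800 = -0.225, -140 mm / 800 = -0.175.

step_hand:
  plan: {"rows": [[0, 0, 0, 0, 0, 0.0088, 30], [0, 0, 0, 0, 0, 0.015, 30], [0, 0, 0, 0, 0, 0.015, 30], [0, 0, 0, 0, 0, 0.015, 62], [0, 0, 0, 0, 0, 0.015, 62], [0, 0, 0, 0, 0, 0.015, 62], [0, 0, 0, 0, 0, 0.015, 62], [0, 0, 0, 0, 0, -0.025, 62], [0, 0, 0, 0, 0, -0.075, 62], [0, 0, 0, 0, 0, -0.125, 62], [0, 0, 0, 0, 0, -0.175, 62], [0, 0, 0, 0, 0, -0.225, 62]]}

```text
clock: 8.0
position: [374.9, 275.2, 211.7]
eef_rot: [2.025, 2.402, 0.001]
wrist_force: [0.4, -0.7, 0.6]
opening: 61.8
finger_force: 0.0
```

Run:
```python
from h import *
c=vision.camera("wrist");cv2.imwrite("pics/w2.png",c["image"][:,:,::-1])
W=world(c);im=c["image"].astype(int)
m=(W[...,2]>55)&(W[...,2]<75)&(abs(W[...,0]-375)<60)&(abs(W[...,1]-276)<60)
print(m.sum(), rect(W,m) if m.sum()>20 else "")
delta([415,-200,240],-0.11)
```

```text
965 ((375.6785583496094, 274.52667236328125), (40.48312759399414, 40.96672439575195), 87.749267578125)
d [-476.1  -43.1  -23.1] rot [ 0.003 -0.012  1.851] t 8.05
```

Scaled: -476 mm / 800 = -0.595, -43 mm / 800 = -0.0538, 1.851 rad / 3.1416 = 0.5892.

step_hand:
  plan: {"rows": [[0, 0, 0.5892, -0.595, -0.0538, -0.025, 62], [0, 0, 0.5892, -0.595, -0.0538, -0.025, 62], [0, 0, 0.5892, -0.595, -0.0538, -0.025, 62], [0, 0, 0.5892, -0.595, -0.0538, -0.025, 62], [0, 0, 0.5892, -0.595, -0.0538, -0.025, 62], [0, 0, 0.5892, -0.595, -0.0538, -0.025, 62], [0, 0, 0.5892, -0.595, -0.0538, -0.025, 62], [0, 0, 0.5892, -0.595, -0.0538, -0.025, 62], [0, 0, 0.5892, -0.595, -0.0538, -0.025, 62], [0, 0, 0.5892, -0.595, -0.0538, -0.025, 62], [0, 0, 0.5892, -0.595, -0.0538, -0.025, 62], [0, 0, 0.5892, -0.595, -0.0538, -0.025, 62]]}

```text
clock: 9.05
position: [413.1, -204.8, 229.3]
eef_rot: [3.12, 0.364, 0.0]
wrist_force: [0.9, 0.6, 0.1]
opening: 62.0
finger_force: 0.0
```

Run:
```python
from h import *
delta([420,-254,220],-0.11)
```

```text
d [-4.6 49.5  9.3] rot [ 0.001 -0.     0.342] t 9.05
```

Create fl.py:
```python
from h import *
def flasks(name="wrist",draw=None,zl=12,zh=40):
    c=vision.camera(name);W=world(c);im=c["image"].astype(int);z=W[...,2]
    if draw: cv2.imwrite(draw,c["image"][:,:,::-1])
    m=(z>zl)&(z<zh)&(im.min(-1)>90)
    m&=(abs(W[...,1]+260)<230)&(W[...,0]>300)&(W[...,0]<720)
    for b in blobs(m,100):
        (cx,cy),(w,h),a=rect(W,b)
        if w<h:a-=90
        a=np.deg2rad((a+90)%180-90)
        h0=np.array([np.cos(a),np.sin(a)])
        # neck end: narrower side
        p=W[b][:,:2]-[cx,cy];s=p@h0;n=p@[-h0[1],h0[0]]
        sgn=1 if np.ptp(n[s>25])>np.ptp(n[s<-25]) else -1
        print("flask rect",round(cx,1),round(cy,1),(round(w),round(h)),"yaw",round(a,3),"grasp",(np.array([cx,cy])+sgn*13*h0).round(1),"sgn",sgn)
```

```text
(no output)
```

step_hand:
  plan: {"rows": [[0, 0, 0.1089, -0.0063, 0.0625, 0.0113, 62], [0, 0, 0.1089, -0.0063, 0.0625, 0.0113, 62], [0, 0, 0.1089, -0.0063, 0.0625, 0.0113, 62], [0, 0, 0.1089, -0.0063, 0.0625, 0.0113, 62], [0, 0, 0.1089, -0.0063, 0.0625, 0.0113, 62]]}

```text
clock: 9.47
position: [420.4, -250.6, 220.2]
eef_rot: [-3.138, 0.154, 0.0]
wrist_force: [0.2, 0.4, 0.3]
opening: 61.7
finger_force: 0.0
```

Run:
```python
from fl import *
flasks(draw="pics/w3.png")
delta([429,-253.5,120],-0.11)
```

```text
flask rect 579.8 -129.2 (6, 142) yaw -0.072 grasp [ 566.8 -128.2] sgn -1
flask rect 570.9 -384.8 (90, 44) yaw 0.168 grasp [ 583.7 -382.7] sgn 1
flask rect 560.4 -258.0 (90, 44) yaw 0.139 grasp [ 573.3 -256.2] sgn 1
flask rect 415.8 -252.7 (44, 89) yaw -0.104 grasp [ 428.7 -254.1] sgn 1
flask rect 433.8 -64.0 (54, 21) yaw 0.459 grasp [422.1 -69.8] sgn -1
d [  8.7   2.2 100.4] rot [ 0.    -0.     0.013] t 9.52
```

View pics/w3.png

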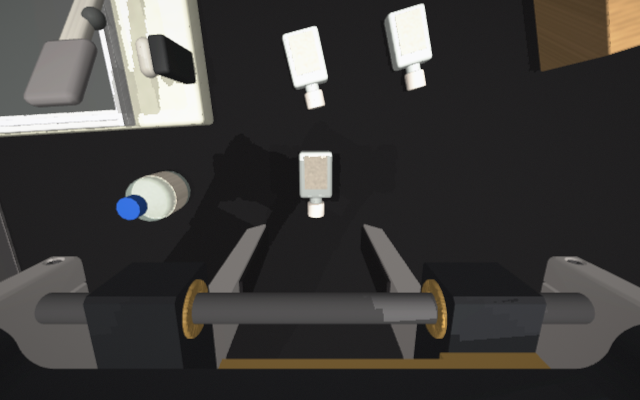

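The wrist view shows all three flasks label up with their caps towards the robot, the nearest at (316,180), centred between the fingers.

Scaled: 170 mm / 800 = 0.2125, 150 mm / 800 = 0.1875, 0.006 rad / 3.1416 = 0.0019.

step_hand:
  plan: {"rows": [[0, 0, 0.0019, 0.0113, 0.0038, 0.05, 62], [0, 0, 0.0019, 0.0113, 0.0038, 0.1, 62], [0, 0, 0.0019, 0.0113, 0.0038, 0.15, 62], [0, 0, 0.0019, 0.0113, 0.0038, 0.1875, 62], [0, 0, 0.0019, 0.0113, 0.0038, 0.2125, 62], [0, 0, 0.0019, 0.0113, 0.0038, 0.2125, 62], [0, 0, 0.0019, 0.0113, 0.0038, 0.2125, 62]]}

```text
clock: 10.1
position: [429.2, -254.2, 50.6]
eef_rot: [-3.137, 0.164, 0.001]
wrist_force: [0.3, -0.2, 0.3]
opening: 62.1
finger_force: 0.0
```

Run:
```python
from h import *
delta([428.7,-254,4],-0.104)
```

```text
d [-0.5 -0.1 46.6] rot [-0.     0.001 -0.001] t 10.1
```

Scaled: 46.5 mm / 800 = 0.0581, 42 mm / 800 = 0.0525.

step_hand:
  plan: {"rows": [[0, 0, 0, 0, 0, 0.0313, 62], [0, 0, 0, 0, 0, 0.0525, 62], [0, 0, 0, 0, 0, 0.0581, 62], [0, 0, 0, 0, 0, 0.0581, 62], [0, 0, 0, 0, 0, 0.0581, 30], [0, 0, 0, 0, 0, 0.0581, 30], [0, 0, 0, 0, 0, 0.0581, 30], [0, 0, 0, 0, 0, 0.0581, 30], [0, 0, 0, 0, 0, 0.0581, 30], [0, 0, 0, 0, 0, 0.0581, 30], [0, 0, 0, 0, 0, 0.0375, 30], [0, 0, 0, 0, 0, 0, 30]]}

```text
clock: 11.1
position: [427.9, -253.8, 49.1]
eef_rot: [-3.135, 0.168, 0.006]
wrist_force: [-0.1, -0.4, -1.5]
opening: 43.5
finger_force: 30.0
```

step_hand:
  plan: {"rows": [[0, 0, 0, 0, 0, -0.05, 30], [0, 0, 0, 0, 0, -0.1, 30], [0, 0, 0, 0, 0, -0.15, 30], [0, 0, 0, 0, 0, -0.2, 30], [0, 0, 0, 0, 0, -0.2375, 30], [0, 0, 0, 0, 0, -0.2375, 30], [0, 0, 0, 0, 0, -0.2375, 30]]}

```text
clock: 11.68
position: [429.4, -254.8, 241.9]
eef_rot: [3.135, -0.168, 0.004]
wrist_force: [0.2, 1.2, -0.9]
opening: 43.5
finger_force: 30.0
```

Run:
```python
from h import *
delta([612,200,240],-0.041)
```

```text
d [ 132.9 -471.8    1.5] rot [ 0.002 -0.003 -0.066] t 11.68
```

Scaled: -445 mm / 800 = -0.5563, -412 mm / 800 = -0.515, -0.066 rad / 3.1416 = -0.021.

step_hand:
  plan: {"rows": [[0, 0, -0.021, 0.0063, -0.0213, 0, 30], [0, 0, -0.021, 0.0188, -0.065, 0, 30], [0, 0, -0.021, 0.0325, -0.115, 0, 30], [0, 0, -0.021, 0.0463, -0.165, 0, 30], [0, 0, -0.021, 0.06, -0.215, 0, 30], [0, 0, -0.021, 0.0738, -0.265, 0, 30], [0, 0, -0.021, 0.0888, -0.315, 0, 30], [0, 0, -0.021, 0.1025, -0.365, 0, 30], [0, 0, -0.021, 0.1163, -0.415, 0, 30], [0, 0, -0.021, 0.1313, -0.465, 0, 30], [0, 0, -0.021, 0.145, -0.515, 0, 30], [0, 0, -0.021, 0.1563, -0.5563, 0, 30]]}

```text
clock: 12.68
position: [600.9, 177.2, 238.4]
eef_rot: [3.14, -0.063, -0.004]
wrist_force: [0.2, -0.7, 0.3]
opening: 43.6
finger_force: 30.0
```

step_hand:
  plan: {"rows": [[0, 0, 0, 0.01, -0.0338, 0, 30], [0, 0, 0, 0.01, -0.0338, 0.0375, 30], [0, 0, 0, 0.01, -0.0338, 0.0875, 30], [0, 0, 0, 0.01, -0.0338, 0.125, 30], [0, 0, 0, 0.01, -0.0338, 0.15, 30], [0, 0, 0, 0.01, -0.0338, 0.1625, 30], [0, 0, 0, 0.01, -0.0338, 0.1625, 30], [0, 0, 0, 0.01, -0.0338, 0.1625, 30]]}

```text
clock: 13.35
position: [610.2, 201.0, 110.5]
eef_rot: [3.141, -0.065, -0.001]
wrist_force: [-0.1, 0.7, -0.9]
opening: 43.4
finger_force: 30.0
```

Run:
```python
from h import *
delta([612,200,75],-0.041)
c=vision.camera("wrist");cv2.imwrite("pics/w4.png",c["image"][:,:,::-1])
```

```text
d [ 1.9  1.  35.5] rot [ 0.  0. -0.] t 13.35
```

View pics/w4.png

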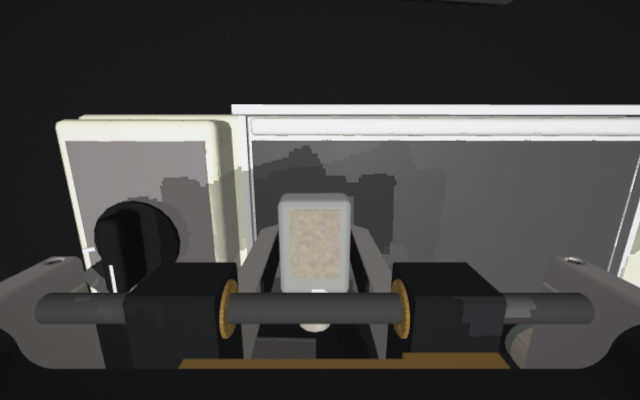

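The flask sits straight in the grip, centred at (315,245), over an empty mat. I'll lower it now.

Scaled: -70 mm / 800 = -0.0875, 36 mm / 800 = 0.045.

step_hand:
  plan: {"rows": [[0, 0, 0, 0.0025, 0, 0.0188, 30], [0, 0, 0, 0.0025, 0, 0.035, 30], [0, 0, 0, 0.0025, 0, 0.0425, 30], [0, 0, 0, 0.0025, 0, 0.045, 30], [0, 0, 0, 0.0025, 0, 0.045, 30], [0, 0, 0, 0.0025, 0, 0.045, 58], [0, 0, 0, 0.0025, 0, 0.045, 58], [0, 0, 0, 0.0025, 0, 0.045, 58], [0, 0, 0, 0.0025, 0, 0.045, 58], [0, 0, 0, 0.0025, 0, 0.0125, 58], [0, 0, 0, 0.0025, 0, -0.0375, 58], [0, 0, 0, 0.0025, 0, -0.0875, 58]]}

```text
clock: 14.4
position: [611.5, 200.8, 180.8]
eef_rot: [3.14, -0.065, -0.004]
wrist_force: [0.9, 0.3, -0.2]
opening: 57.8
finger_force: 0.0
```

step_hand:
  plan: {"rows": [[0, 0, 0, 0, 0, -0.05, 62], [0, 0, 0, 0, 0, -0.0813, 62], [0, 0, 0, 0, 0, -0.0813, 62]]}

```text
clock: 14.65
position: [613.6, 201.4, 252.1]
eef_rot: [-3.138, 0.065, -0.014]
wrist_force: [0.5, -0.3, 1.3]
opening: 62.2
finger_force: 0.0
```

Run:
```python
from h import *
c=vision.camera("wrist");W=world(c);z=W[...,2]
m=(z>88)&(z<100)&(W[...,1]<250)&(abs(W[...,0]-600)<62)&(W[...,1]>-40);
for b in blobs(m,100): print(rect(W,b),b.sum(),np.nanmedian(z[b]))
print(arm.get_obs()["position"])
delta([560,-256,240],0.139)
```

```text
((597.660888671875, 199.9239959716797), (43.505428314208984, 89.17150115966797), 88.57928466796875) 2081 94.65642844885393
[612.91292704 201.22858257 248.43256347]
d [-34.1 459.    7.5] rot [-0.001 -0.005 -0.18 ] t 14.7
```

Scaled: 458 mm / 800 = 0.5725, -34 mm / 800 = -0.0425, -0.18 rad / 3.1416 = -0.0573.

step_hand:
  plan: {"rows": [[0, 0, -0.0573, -0.0425, 0.5725, 0.01, 62], [0, 0, -0.0573, -0.0425, 0.5725, 0.01, 62], [0, 0, -0.0573, -0.0425, 0.5725, 0.01, 62], [0, 0, -0.0573, -0.0425, 0.5725, 0.01, 62], [0, 0, -0.0573, -0.0425, 0.5725, 0.01, 62], [0, 0, -0.0573, -0.0425, 0.5725, 0.01, 62], [0, 0, -0.0573, -0.0425, 0.5725, 0.01, 62], [0, 0, -0.0573, -0.0425, 0.5725, 0.01, 62], [0, 0, -0.0573, -0.0425, 0.5725, 0.01, 62], [0, 0, -0.0573, -0.0425, 0.5725, 0.01, 62], [0, 0, -0.0573, -0.0425, 0.5725, 0.01, 62], [0, 0, -0.0573, -0.0425, 0.5725, 0.01, 62]]}

```text
clock: 15.7
position: [557.2, -261.0, 234.9]
eef_rot: [-3.134, -0.21, 0.005]
wrist_force: [-0.3, -0.7, -0.3]
opening: 62.1
finger_force: 0.0
```

step_hand:
  plan: {"rows": [[0, 0, 0, 0, 0, 0, 62], [0, 0, 0, 0, 0, 0, 62], [0, 0, 0, 0, 0, 0, 62]]}

```text
clock: 15.95
position: [559.5, -253.9, 236.7]
eef_rot: [-3.133, -0.22, 0.001]
wrist_force: [0.7, 0.4, -0.5]
opening: 62.0
finger_force: 0.0
```

Run:
```python
from fl import *
flasks()
delta([573,-256,60],0.139)
```

```text
flask rect 595.6 -129.5 (5, 164) yaw -0.027 grasp [ 608.6 -129.8] sgn 1
flask rect 560.7 -258.1 (89, 44) yaw 0.133 grasp [ 573.6 -256.3] sgn 1
flask rect 571.1 -385.2 (90, 44) yaw 0.178 grasp [ 583.9 -382.9] sgn 1
flask rect 440.7 -59.3 (53, 20) yaw 0.908 grasp [432.7 -69.5] sgn -1
d [ 13.    4.2 177. ] rot [-0.     0.     0.002] t 16.0
```

Scaled: 180 mm / 800 = 0.225, 170 mm / 800 = 0.2125.

step_hand:
  plan: {"rows": [[0, 0, 0, 0.0163, 0.005, 0.05, 62], [0, 0, 0, 0.0163, 0.005, 0.1, 62], [0, 0, 0, 0.0163, 0.005, 0.15, 62], [0, 0, 0, 0.0163, 0.005, 0.1875, 62], [0, 0, 0, 0.0163, 0.005, 0.2125, 62], [0, 0, 0, 0.0163, 0.005, 0.225, 62], [0, 0, 0, 0.0163, 0.005, 0.225, 62], [0, 0, 0, 0.0163, 0.005, 0.225, 62]]}

```text
clock: 16.67
position: [573.3, -257.0, 58.3]
eef_rot: [3.133, 0.219, 0.001]
wrist_force: [-0.2, -0.1, 0.5]
opening: 62.3
finger_force: 0.0
```

Run:
```python
from h import *
delta([573.6,-256.2,4],0.134)
```

```text
d [ 0.3 -0.7 54.3] rot [ 0.001 -0.001  0.006] t 16.67
```

Scaled: 54 mm / 800 = 0.0675, 48 mm / 800 = 0.06.

step_hand:
  plan: {"rows": [[0, 0, 0, 0, 0, 0.0375, 62], [0, 0, 0, 0, 0, 0.06, 62], [0, 0, 0, 0, 0, 0.0675, 62], [0, 0, 0, 0, 0, 0.0675, 62], [0, 0, 0, 0, 0, 0.0675, 30], [0, 0, 0, 0, 0, 0.0675, 30], [0, 0, 0, 0, 0, 0.0675, 30], [0, 0, 0, 0, 0, 0.0675, 30], [0, 0, 0, 0, 0, 0.0675, 30], [0, 0, 0, 0, 0, 0.0675, 30], [0, 0, 0, 0, 0, 0.0438, 30], [0, 0, 0, 0, 0, 0, 30]]}

```text
clock: 17.67
position: [570.9, -256.5, 54.8]
eef_rot: [-3.131, -0.218, 0.008]
wrist_force: [-0.3, 0.1, -0.3]
opening: 44.0
finger_force: 30.0
```

step_hand:
  plan: {"rows": [[0, 0, 0, 0, 0, -0.05, 30], [0, 0, 0, 0, 0, -0.1, 30], [0, 0, 0, 0, 0, -0.15, 30], [0, 0, 0, 0, 0, -0.2, 30], [0, 0, 0, 0, 0, -0.2313, 30], [0, 0, 0, 0, 0, -0.2313, 30], [0, 0, 0, 0, 0, -0.2313, 30]]}

```text
clock: 18.25
position: [573.0, -257.5, 243.9]
eef_rot: [3.132, 0.218, 0.004]
wrist_force: [-0.2, 0.2, -1.9]
opening: 43.8
finger_force: 30.0
```

Run:
```python
from h import *
delta([609,125,240],-0.041)
```

```text
d [  88.6 -373.9    3.5] rot [ 0.002 -0.003  0.18 ] t 18.25
```

Scaled: -374 mm / 800 = -0.4675, -362 mm / 800 = -0.4525, 0.18 rad / 3.1416 = 0.0573.

step_hand:
  plan: {"rows": [[0, 0, 0.0286, 0.0063, -0.0225, 0, 30], [0, 0, 0.0573, 0.015, -0.065, 0, 30], [0, 0, 0.0573, 0.0275, -0.115, 0, 30], [0, 0, 0.0573, 0.0388, -0.165, 0, 30], [0, 0, 0.0573, 0.0513, -0.215, 0, 30], [0, 0, 0.0573, 0.0625, -0.265, 0, 30], [0, 0, 0.0573, 0.075, -0.315, 0, 30], [0, 0, 0.0573, 0.0863, -0.365, 0, 30], [0, 0, 0.0573, 0.0988, -0.415, 0, 30], [0, 0, 0.0573, 0.1075, -0.4525, 0, 30], [0, 0, 0.0573, 0.1108, -0.4675, 0, 30], [0, 0, 0.0573, 0.1108, -0.4675, 0, 30]]}

```text
clock: 19.25
position: [608.1, 127.6, 240.6]
eef_rot: [3.141, -0.06, -0.004]
wrist_force: [-1.2, -1.8, -0.8]
opening: 43.6
finger_force: 30.0
```

step_hand:
  plan: {"rows": [[0, 0, 0, 0, 0, 0.0375, 30], [0, 0, 0, 0, 0, 0.0875, 30], [0, 0, 0, 0, 0, 0.125, 30], [0, 0, 0, 0, 0, 0.15, 30], [0, 0, 0, 0, 0, 0.1625, 30], [0, 0, 0, 0, 0, 0.1625, 30], [0, 0, 0, 0, 0, 0.1625, 30]]}

```text
clock: 19.83
position: [609.0, 124.4, 112.9]
eef_rot: [3.141, -0.066, 0.0]
wrist_force: [-1.3, 0.1, 0.8]
opening: 44.0
finger_force: 30.0
```

Run:
```python
from h import *
delta([609,125,75],-0.041)
```

```text
d [-0.1 -0.6 37.9] rot [ 0.    -0.    -0.001] t 19.83
```

Scaled: -70 mm / 800 = -0.0875, 38.5 mm / 800 = 0.0481.

step_hand:
  plan: {"rows": [[0, 0, 0, 0, 0, 0.0213, 30], [0, 0, 0, 0, 0, 0.0375, 30], [0, 0, 0, 0, 0, 0.045, 30], [0, 0, 0, 0, 0, 0.0481, 30], [0, 0, 0, 0, 0, 0.0481, 30], [0, 0, 0, 0, 0, 0.0481, 58], [0, 0, 0, 0, 0, 0.0481, 58], [0, 0, 0, 0, 0, 0.0481, 58], [0, 0, 0, 0, 0, 0.0481, 58], [0, 0, 0, 0, 0, 0.0125, 58], [0, 0, 0, 0, 0, -0.0375, 58], [0, 0, 0, 0, 0, -0.0875, 58]]}

```text
clock: 20.83
position: [608.1, 125.2, 183.1]
eef_rot: [3.141, -0.065, -0.003]
wrist_force: [0.4, 0.0, 1.7]
opening: 58.0
finger_force: 0.0
```

step_hand:
  plan: {"rows": [[0, 0, 0, 0, 0, -0.05, 62], [0, 0, 0, 0, 0, -0.0813, 62], [0, 0, 0, 0, 0, -0.0813, 62]]}

```text
clock: 21.08
position: [610.2, 125.5, 253.9]
eef_rot: [-3.139, 0.065, -0.015]
wrist_force: [-0.5, 0.7, 0.3]
opening: 62.1
finger_force: 0.0
```

Run:
```python
from h import *
c=vision.camera("wrist");W=world(c);z=W[...,2]
m=(z>88)&(z<100)&(W[...,1]<250)&(abs(W[...,0]-600)<62)&(W[...,1]>-40);
for b in blobs(m,100): print(rect(W,b),b.sum(),np.nanmedian(z[b]))
delta([570,-383,240],0.17)
```

```text
((602.2733764648438, 199.6717529296875), (44.567996978759766, 80.76313781738281), 88.1918716430664) 1935 94.6424584539756
((596.3123168945312, 123.92831420898438), (43.85921859741211, 89.68780517578125), 88.37661743164062) 2064 94.6046843490085
d [-18.6 509.6   9.7] rot [-0.    -0.005 -0.211] t 21.13
```

Scaled: 509 mm / 800 = 0.6363, -18 mm / 800 = -0.0225, -0.211 rad / 3.1416 = -0.0672.

step_hand:
  plan: {"rows": [[0, 0, -0.0672, -0.0225, 0.6363, 0.0125, 62], [0, 0, -0.0672, -0.0225, 0.6363, 0.0125, 62], [0, 0, -0.0672, -0.0225, 0.6363, 0.0125, 62], [0, 0, -0.0672, -0.0225, 0.6363, 0.0125, 62], [0, 0, -0.0672, -0.0225, 0.6363, 0.0125, 62], [0, 0, -0.0672, -0.0225, 0.6363, 0.0125, 62], [0, 0, -0.0672, -0.0225, 0.6363, 0.0125, 62], [0, 0, -0.0672, -0.0225, 0.6363, 0.0125, 62], [0, 0, -0.0672, -0.0225, 0.6363, 0.0125, 62], [0, 0, -0.0672, -0.0225, 0.6363, 0.0125, 62], [0, 0, -0.0672, -0.0225, 0.6363, 0.0125, 62], [0, 0, -0.0672, -0.0225, 0.6363, 0.0125, 62]]}

```text
clock: 22.13
position: [569.7, -373.2, 235.7]
eef_rot: [-3.129, -0.266, 0.003]
wrist_force: [0.1, 0.2, -0.0]
opening: 61.7
finger_force: 0.0
```

step_hand:
  plan: {"rows": [[0, 0, 0, 0, 0.0125, 0, 62], [0, 0, 0, 0, 0.0125, 0, 62], [0, 0, 0, 0, 0.0125, 0, 62]]}

```text
clock: 22.38
position: [572.0, -380.9, 235.7]
eef_rot: [-3.129, -0.265, 0.003]
wrist_force: [0.6, 0.8, -0.4]
opening: 61.6
finger_force: 0.0
```

Run:
```python
from fl import *
flasks()
delta([583.9,-382.9,60],0.173)
```

```text
flask rect 594.6 -129.9 (168, 12) yaw 0.009 grasp [ 607.6 -129.8] sgn 1
flask rect 571.3 -385.3 (90, 43) yaw 0.186 grasp [ 584.1 -382.8] sgn 1
flask rect 436.2 -61.2 (56, 25) yaw 0.66 grasp [446.5 -53.3] sgn 1
d [ 11.    5.  176.4] rot [-0.001  0.001 -0.003] t 22.43
```

Scaled: 180 mm / 800 = 0.225, 170 mm / 800 = 0.2125.

step_hand:
  plan: {"rows": [[0, 0, 0, 0.0138, 0.0063, 0.05, 62], [0, 0, 0, 0.0138, 0.0063, 0.1, 62], [0, 0, 0, 0.0138, 0.0063, 0.15, 62], [0, 0, 0, 0.0138, 0.0063, 0.1875, 62], [0, 0, 0, 0.0138, 0.0063, 0.2125, 62], [0, 0, 0, 0.0138, 0.0063, 0.225, 62], [0, 0, 0, 0.0138, 0.0063, 0.225, 62], [0, 0, 0, 0.0138, 0.0063, 0.225, 62]]}

```text
clock: 23.1
position: [584.7, -383.6, 58.7]
eef_rot: [3.13, 0.268, 0.001]
wrist_force: [0.2, -0.4, -0.4]
opening: 61.7
finger_force: 0.0
```

Run:
```python
from h import *
delta([584,-382.8,4],0.178)
```

```text
d [-0.6 -1.  54.7] rot [ 0.001 -0.001 -0.007] t 23.1
```

Scaled: 54.5 mm / 800 = 0.0681, 48 mm / 800 = 0.06.

step_hand:
  plan: {"rows": [[0, 0, 0, 0, -0.0013, 0.0375, 62], [0, 0, 0, 0, -0.0013, 0.06, 62], [0, 0, 0, 0, -0.0013, 0.0681, 62], [0, 0, 0, 0, -0.0013, 0.0681, 62], [0, 0, 0, 0, -0.0013, 0.0681, 30], [0, 0, 0, 0, -0.0013, 0.0681, 30], [0, 0, 0, 0, -0.0013, 0.0681, 30], [0, 0, 0, 0, -0.0013, 0.0681, 30], [0, 0, 0, 0, -0.0013, 0.0681, 30], [0, 0, 0, 0, -0.0013, 0.0681, 30], [0, 0, 0, 0, 0, 0.0438, 30], [0, 0, 0, 0, 0, 0, 30]]}

```text
clock: 24.1
position: [582.4, -383.3, 54.6]
eef_rot: [-3.126, -0.266, 0.008]
wrist_force: [-0.3, 0.1, 0.3]
opening: 43.9
finger_force: 30.0
```

step_hand:
  plan: {"rows": [[0, 0, 0, 0, 0, -0.05, 30], [0, 0, 0, 0, 0, -0.1, 30], [0, 0, 0, 0, 0, -0.15, 30], [0, 0, 0, 0, 0, -0.2, 30], [0, 0, 0, 0, 0, -0.2313, 30], [0, 0, 0, 0, 0, -0.2313, 30], [0, 0, 0, 0, 0, -0.2313, 30]]}

```text
clock: 24.68
position: [584.3, -384.5, 244.3]
eef_rot: [3.128, 0.266, 0.004]
wrist_force: [0.2, 0.0, -1.1]
opening: 43.7
finger_force: 30.0
```

Run:
```python
from h import *
delta([606,50,240],-0.041)
```

```text
d [  94.8 -424.6    3.5] rot [ 0.002 -0.002  0.211] t 24.68
```

Scaled: -424.6 mm / 800 = -0.5308, -408 mm / 800 = -0.51, 0.211 rad / 3.1416 = 0.0672.

step_hand:
  plan: {"rows": [[0, 0, 0.0318, 0.005, -0.0225, 0, 30], [0, 0, 0.0672, 0.015, -0.065, 0, 30], [0, 0, 0.0672, 0.025, -0.115, 0, 30], [0, 0, 0.0672, 0.0375, -0.165, 0, 30], [0, 0, 0.0672, 0.0475, -0.215, 0, 30], [0, 0, 0.0672, 0.0588, -0.265, 0, 30], [0, 0, 0.0672, 0.07, -0.315, 0, 30], [0, 0, 0.0672, 0.0813, -0.365, 0, 30], [0, 0, 0.0672, 0.0925, -0.415, 0, 30], [0, 0, 0.0672, 0.1038, -0.465, 0, 30], [0, 0, 0.0672, 0.1138, -0.51, 0, 30], [0, 0, 0.0672, 0.1188, -0.5308, 0, 30]]}

```text
clock: 25.68
position: [605.0, 54.3, 240.8]
eef_rot: [-3.141, 0.06, 0.004]
wrist_force: [0.9, -0.8, -0.2]
opening: 44.0
finger_force: 30.0
```

step_hand:
  plan: {"rows": [[0, 0, 0, 0, 0, 0, 30], [0, 0, 0, 0, 0, 0.0375, 30], [0, 0, 0, 0, 0, 0.0875, 30], [0, 0, 0, 0, 0, 0.125, 30], [0, 0, 0, 0, 0, 0.15, 30], [0, 0, 0, 0, 0, 0.1625, 30], [0, 0, 0, 0, 0, 0.1625, 30], [0, 0, 0, 0, 0, 0.1625, 30]]}

```text
clock: 26.35
position: [606.0, 49.7, 112.9]
eef_rot: [3.141, -0.066, -0.0]
wrist_force: [-0.1, -0.1, -0.2]
opening: 43.7
finger_force: 30.0
```

Run:
```python
from h import *
delta([606,50,75],-0.041)
c=vision.camera("wrist");cv2.imwrite("pics/w5.png",c["image"][:,:,::-1])
```

```text
d [-0.  -0.3 37.9] rot [ 0.     0.    -0.001] t 26.35
```

View pics/w5.png

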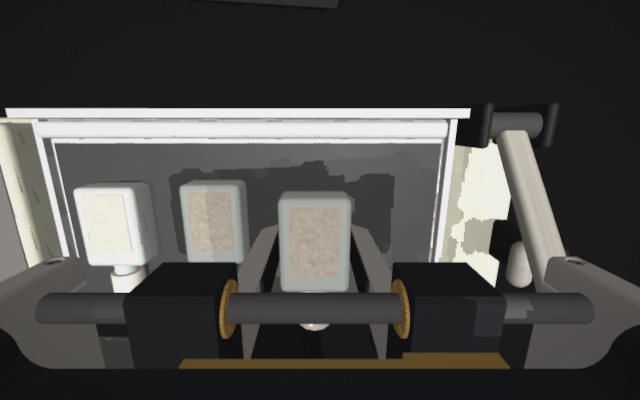

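The third flask is held at (315,245), and the other two lie flat at (117,225) and (214,222). The lever is clear of the gripper at the right.

The manual's scale: shifts go in shares of 800 mm and turns go in shares of pi rad. Converting my numbers, -70 mm / 800 = -0.0875, 38.5 mm / 800 = 0.0481.

step_hand:
  plan: {"rows": [[0, 0, 0, 0, 0, 0.0213, 30], [0, 0, 0, 0, 0, 0.0375, 30], [0, 0, 0, 0, 0, 0.045, 30], [0, 0, 0, 0, 0, 0.0481, 30], [0, 0, 0, 0, 0, 0.0481, 30], [0, 0, 0, 0, 0, 0.0481, 58], [0, 0, 0, 0, 0, 0.0481, 58], [0, 0, 0, 0, 0, 0.0481, 58], [0, 0, 0, 0, 0, 0.0481, 58], [0, 0, 0, 0, 0, 0.0125, 58], [0, 0, 0, 0, 0, -0.0375, 58], [0, 0, 0, 0, 0, -0.0875, 58]]}

```text
clock: 27.4
position: [605.3, 50.2, 183.3]
eef_rot: [3.141, -0.065, -0.003]
wrist_force: [0.7, -0.7, 0.3]
opening: 58.1
finger_force: 0.0
```

step_hand:
  plan: {"rows": [[0, 0, 0, 0, 0, -0.05, 0], [0, 0, 0, 0, 0, -0.1, 0], [0, 0, 0, 0, 0, -0.1125, 0], [0, 0, 0, 0, 0, -0.1125, 0]]}

```text
clock: 27.73
position: [606.8, 50.3, 276.2]
eef_rot: [-3.141, 0.065, -0.01]
wrist_force: [0.0, -0.3, -0.5]
opening: 34.6
finger_force: 0.0
```

Run:
```python
from h import *
c=vision.camera("wrist");W=world(c);z=W[...,2]
m=(z>88)&(z<100)&(W[...,1]<250)&(abs(W[...,0]-600)<62)&(W[...,1]>-40);
for b in blobs(m,100): print(rect(W,b),b.sum(),np.nanmedian(z[b]))
v,u=np.mgrid[:400,:640]
pad=(z>150)&(z<200)&(abs(W[...,1]+83)<25)&(abs(W[...,0]-550)<45);print("pad",rect(W,pad),np.nanmean(W[pad],0))
delta([550,-82.5,240],-0.041)
```

```text
((596.3948364257812, 124.1427230834961), (44.1363410949707, 89.50956726074219), 87.5256576538086) 1842 94.53815728384895
((592.791259765625, 49.474239349365234), (43.636009216308594, 89.73652648925781), 88.02550506591797) 1852 94.64827024566146
((597.6658935546875, 199.2239532470703), (43.56565475463867, 89.70584106445312), 88.07638549804688) 1866 94.44396477877169
pad ((562.606201171875, -82.88787078857422), (35.35991287231445, 65.46273040771484), 88.00931549072266) [562.08033889 -82.67213174 174.64911414]
d [-50.7 135.   33.1] rot [-0.    -0.002 -0.   ] t 27.78
```

Scaled: 135 mm / 800 = 0.1688, 70 mm / 800 = 0.0875.

step_hand:
  plan: {"rows": [[0, 0, 0, -0.0638, 0.1688, 0.0375, 0], [0, 0, 0, -0.0638, 0.1688, 0.0375, 0], [0, 0, 0, -0.0638, 0.1688, 0.0375, 0], [0, 0, 0, -0.0638, 0.1688, 0.0375, 0], [0, 0, 0, -0.0638, 0.1688, 0.0375, 0], [0, 0, 0, -0.0638, 0.1688, 0.0375, 0], [0, 0, 0, -0.0638, 0.1688, 0.0875, 0], [0, 0, 0, -0.0638, 0.1688, 0.0875, 0], [0, 0, 0, -0.0638, 0.1688, 0.0875, 0], [0, 0, 0, -0.0638, 0.1688, 0.0875, 0]]}

```text
clock: 28.62
position: [549.8, -81.9, 203.4]
eef_rot: [-3.141, 0.063, -0.0]
wrist_force: [-0.3, 0.3, 0.6]
opening: 0.4
finger_force: 0.0
```

Run:
```python
from h import *
delta([549.6,-82.7,184],-0.041)
```

```text
d [-0.2  0.9 19.4] rot [-0.    -0.     0.001] t 28.62
```

Scaled: 121 mm / 800 = 0.1513, 105 mm / 800 = 0.1313.

step_hand:
  plan: {"rows": [[0, 0, 0, 0, 0.0013, 0.0125, 0], [0, 0, 0, 0, 0.0013, 0.0238, 0], [0, 0, 0, -0.0113, 0.0013, 0.04, 0], [0, 0, 0, -0.0208, 0.0013, 0.0575, 0], [0, 0, 0, -0.0288, 0.0013, 0.075, 0], [0, 0, 0, -0.0345, 0.0013, 0.0938, 0], [0, 0, 0, -0.0388, 0.0013, 0.1125, 0], [0, 0, 0, -0.0413, 0.0013, 0.1313, 0], [0, 0, 0, -0.0413, 0.0013, 0.1438, 0], [0, 0, 0, -0.0413, 0.0013, 0.1513, 0], [0, 0, 0, -0.0413, 0.0013, 0.1513, 0], [0, 0, 0, -0.0413, 0.0013, 0.1513, 0]]}

```text
clock: 29.62
position: [516.4, -82.1, 81.7]
eef_rot: [-3.141, 0.065, 0.001]
wrist_force: [-2.5, 0.0, 2.3]
opening: 0.2
finger_force: 1.5
```

Run:
```python
from h import *
delta([516.7,-81.5,82.5],-0.041)
```

```text
d [ 0.3 -0.6 -0.8] rot [-0.     0.001 -0.   ] t 29.62
```

Scaled: -200 mm / 800 = -0.25, -180 mm / 800 = -0.225.

step_hand:
  plan: {"rows": [[0, 0, 0, 0, 0, -0.0375, 0], [0, 0, 0, 0, 0, -0.0875, 30], [0, 0, 0, 0, 0, -0.1375, 40], [0, 0, 0, 0, 0, -0.1875, 40], [0, 0, 0, 0, 0, -0.225, 40], [0, 0, 0, 0, 0, -0.25, 40], [0, 0, 0, 0, 0, -0.25, 40], [0, 0, 0, 0, 0, -0.25, 40]]}

```text
clock: 30.28
position: [516.6, -82.2, 282.5]
eef_rot: [3.14, -0.065, 0.004]
wrist_force: [-0.2, -0.0, -1.0]
opening: 39.7
finger_force: 0.0
```

Run:
```python
from h import *
c=vision.camera("wrist");cv2.imwrite("pics/w6.png",c["image"][:,:,::-1]);W=world(c);z=W[...,2]
k=(abs(W[...,1]+81)<14)&(W[...,0]>480)&(W[...,0]<570)&(z>60)&(z<200);print("padtop",k.sum(),np.nanmedian(W[k],0) if k.any() else "")
delta([595,320,270],1.5)
```

```text
padtop 1145 [528.22995584 -82.09220502  93.02394784]
d [  62.1 -405.    11.2] rot [-0.    -0.    -1.541] t 30.33
```

View pics/w6.png

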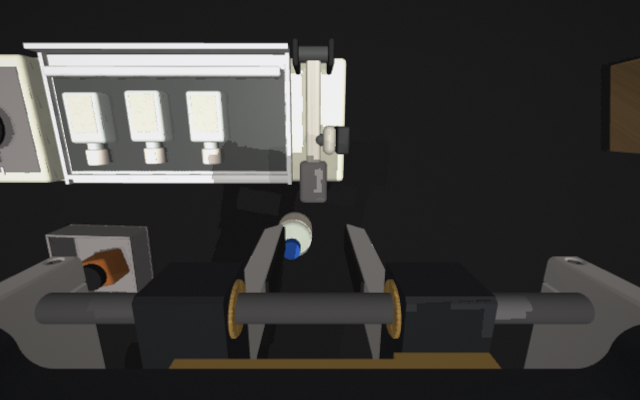

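The lever stays down: its pad at (313,180) is level, at about 93 mm. The three flasks lie apart on the mat, and the pot stands in the tub at (105,268). Next is the knob.

Scaled: -405 mm / 800 = -0.5063, 62 mm / 800 = 0.0775, -1.5 rad / 3.1416 = -0.4775.

step_hand:
  plan: {"rows": [[0, 0, -0.4775, 0.0775, -0.5063, 0.0125, 40], [0, 0, -0.4775, 0.0775, -0.5063, 0.0125, 40], [0, 0, -0.4775, 0.0775, -0.5063, 0.0125, 40], [0, 0, -0.4775, 0.0775, -0.5063, 0.0125, 40], [0, 0, -0.4775, 0.0775, -0.5063, 0.0125, 40], [0, 0, -0.4775, 0.0775, -0.5063, 0.0125, 40], [0, 0, -0.4775, 0.0775, -0.5063, 0.0125, 40], [0, 0, -0.4775, 0.0775, -0.5063, 0.0125, 40], [0, 0, -0.4775, 0.0775, -0.5063, 0.0125, 40], [0, 0, -0.4775, 0.0775, -0.5063, 0.0125, 40], [0, 0, -0.4775, 0.0775, -0.5063, 0.0125, 40], [0, 0, -0.4775, 0.0775, -0.5063, 0.0125, 40]]}

```text
clock: 31.33
position: [594.3, 321.9, 268.3]
eef_rot: [-2.332, -2.103, 0.006]
wrist_force: [0.7, -0.6, 0.1]
opening: 39.9
finger_force: 0.0
```

step_hand:
  plan: {"rows": [[0, 0, -0.4775, 0, 0, 0, 40], [0, 0, -0.4775, 0, 0, 0, 40], [0, 0, -0.4775, 0, 0, 0, 40], [0, 0, -0.4775, 0, 0, 0, 40], [0, 0, -0.4775, 0, 0, 0, 40], [0, 0, -0.4775, 0, 0, 0, 40], [0, 0, -0.4775, 0, 0, 0, 40], [0, 0, -0.4775, 0, 0, 0, 40], [0, 0, -0.4775, 0, 0, 0, 40], [0, 0, -0.4775, 0, 0, 0, 40], [0, 0, -0.4775, 0, 0, 0, 40], [0, 0, -0.4775, 0, 0, 0, 40]]}

```text
clock: 32.33
position: [594.7, 319.8, 269.6]
eef_rot: [-0.277, -3.127, 0.002]
wrist_force: [-0.5, 0.7, -0.1]
opening: 40.0
finger_force: 0.0
```

Run:
```python
from h import *
c=vision.camera("wrist");np.savez("w7.npz",**c);W=world(c);z=W[...,2]
cv2.imwrite("pics/w7.png",c["image"][:,:,::-1])
g=(abs(W[...,0]-608)<45)&(abs(W[...,1]-326)<45)
print(yaw())
for a,b in((118,135),(96,106)):
    m=g&(z>a)&(z<b)
    for q in blobs(m,60):print(a,rect(W,q),q.sum(),np.nanmedian(z[q]))
c=vision.camera("top");W=world(c);z=W[...,2]
g=(abs(W[...,0]-608)<45)&(abs(W[...,1]-326)<45)
delta([608,326,200],3.08)
```

```text
2.9746997025713697
118 ((608.3530883789062, 327.59173583984375), (13.922842979431152, 49.71897888183594), 86.25127410888672) 491 126.41440739098056
96 ((576.9661865234375, 355.9588623046875), (32.09823989868164, 17.30183982849121), 47.62523651123047) 289 104.05554608848217
96 ((605.2352294921875, 330.0893249511719), (58.863834381103516, 66.92405700683594), 48.63627624511719) 1308 100.73785818404184
d [-12.1   8.6  69.8] rot [-0.001 -0.002 -0.119] t 32.43
```

View pics/w7.png

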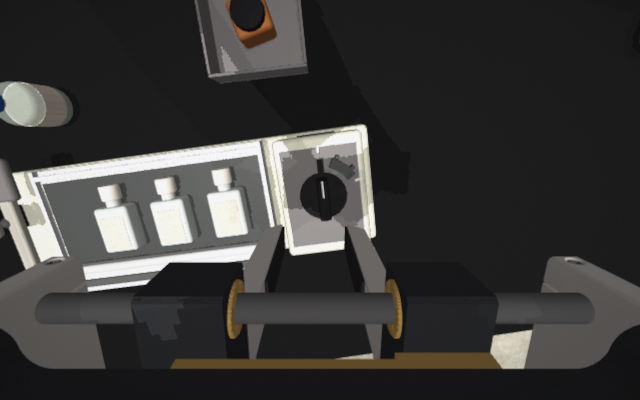

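The wrist view shows the knob bar at (323,195), with its pointer towards the robot. The guard arch is at (343,165).

Scaled: 130 mm / 800 = 0.1625, 120 mm / 800 = 0.15, -0.11 rad / 3.1416 = -0.035.

step_hand:
  plan: {"rows": [[0, 0, -0.035, -0.015, 0.0113, 0.05, 32], [0, 0, -0.035, -0.015, 0.0113, 0.0875, 32], [0, 0, -0.035, -0.015, 0.0113, 0.125, 32], [0, 0, -0.035, -0.015, 0.0113, 0.15, 32], [0, 0, -0.035, -0.015, 0.0113, 0.1625, 32], [0, 0, -0.035, -0.015, 0.0113, 0.1625, 32], [0, 0, -0.035, -0.015, 0.0113, 0.1625, 32], [0, 0, -0.035, -0.015, 0.0113, 0.1625, 32]]}

```text
clock: 33.1
position: [609.0, 326.9, 143.3]
eef_rot: [0.116, 3.137, 0.002]
wrist_force: [0.6, -0.5, 0.7]
opening: 32.3
finger_force: 0.0
```

Run:
```python
from h import *
delta([608,327,105],3.075)
```

```text
d [ 1.1 -0.  38.3] rot [ 0.001  0.002 -0.007] t 33.1
```

Scaled: 38 mm / 800 = 0.0475, 30 mm / 800 = 0.0375.

step_hand:
  plan: {"rows": [[0, 0, 0, 0.0013, 0, 0.0225, 32], [0, 0, 0, 0.0013, 0, 0.0375, 32], [0, 0, 0, 0.0013, 0, 0.0475, 32], [0, 0, 0, 0.0013, 0, 0.0475, 32], [0, 0, 0, 0.0013, 0, 0.0475, 32], [0, 0, 0, 0.0013, 0, 0.0475, 5], [0, 0, 0, 0.0013, 0, 0.0475, 5], [0, 0, 0, 0.0013, 0, 0.0475, 5], [0, 0, 0, 0.0013, 0, 0.0475, 5], [0, 0, 0, 0.0013, 0, 0.0475, 5], [0, 0, 0, 0.0013, 0, 0.0475, 5]]}

```text
clock: 34.02
position: [607.7, 328.2, 104.4]
eef_rot: [0.113, 3.138, 0.005]
wrist_force: [2.8, 9.0, -0.2]
opening: 13.7
finger_force: 29.9
```

step_hand:
  plan: {"rows": [[0, 0, 0, 0, 0, 0.0038, 5], [0, 0, 0, 0, 0, 0.0075, 5], [0, 0, 0, 0, 0, 0.0113, 5], [0, 0, 0, 0, 0, 0.0138, 5], [0, 0, 0, 0, 0, 0.015, 5], [0, 0, 0, 0, 0, 0.015, 5], [0, 0, 0, 0, 0, 0.015, 5]]}

```text
clock: 34.6
position: [608.1, 328.3, 95.1]
eef_rot: [0.113, 3.136, 0.006]
wrist_force: [-5.6, 3.8, 19.1]
opening: 13.5
finger_force: 30.0
```

Scaled: 1.35 rad / 3.1416 = 0.4297.

step_hand:
  plan: {"rows": [[0, 0, 0.0318, 0, 0, 0, 5], [0, 0, 0.07, 0, 0, 0, 5], [0, 0, 0.1082, 0, 0, 0, 5], [0, 0, 0.1464, 0, 0, 0, 5], [0, 0, 0.1846, 0, 0, 0, 5], [0, 0, 0.2228, 0, 0, 0, 5], [0, 0, 0.261, 0, 0, 0, 5], [0, 0, 0.2992, 0, 0, 0, 5], [0, 0, 0.3374, 0, 0, 0, 5], [0, 0, 0.3756, 0, 0, 0, 5], [0, 0, 0.4074, 0, 0, 0, 5], [0, 0, 0.4297, 0, 0, 0, 5]]}

```text
clock: 35.6
position: [608.0, 328.4, 95.1]
eef_rot: [2.057, 2.374, 0.008]
wrist_force: [-6.3, 3.6, 17.8]
opening: 13.9
finger_force: 30.0
```

Run:
```python
from h import *
print(yaw(),arm.get_obs()["torque"])
```

```text
1.7139270060174447 [0.84433284 1.2220314  0.08420183]
```

Scaled: 0.11 rad / 3.1416 = 0.035.

step_hand:
  plan: {"rows": [[0, 0, 0.0127, 0, 0, 0, 5], [0, 0, 0.0255, 0, 0, 0, 5], [0, 0, 0.035, 0, 0, 0, 5], [0, 0, 0.035, 0, 0, 0, 5], [0, 0, 0.035, 0, 0, 0, 5]]}

```text
clock: 36.02
position: [608.1, 328.4, 95.1]
eef_rot: [2.177, 2.264, 0.008]
wrist_force: [-6.2, 4.8, 18.8]
opening: 13.5
finger_force: 30.2
```

Run:
```python
from h import *
print(yaw(),arm.get_obs()["torque"])
```

```text
1.6097694832795384 [0.82901843 1.18071476 0.4279717 ]
```

Scaled: -180 mm / 800 = -0.225, -140 mm / 800 = -0.175, -0.01 rad / 3.1416 = -0.0032.

step_hand:
  plan: {"rows": [[0, 0, -0.0032, 0, 0, 0, 32], [0, 0, -0.0032, 0, 0, 0, 32], [0, 0, -0.0032, 0, 0, 0, 32], [0, 0, -0.0032, 0, 0, 0, 32], [0, 0, -0.0032, 0, 0, -0.0125, 32], [0, 0, -0.0032, 0, 0, -0.0375, 32], [0, 0, -0.0032, 0, 0, -0.075, 32], [0, 0, -0.0032, 0, 0, -0.125, 32], [0, 0, -0.0032, 0, 0, -0.175, 32], [0, 0, -0.0032, 0, 0, -0.225, 32], [0, 0, -0.0032, 0, 0, -0.225, 32], [0, 0, -0.0032, 0, 0, -0.225, 32]]}

```text
clock: 37.02
position: [607.7, 326.8, 274.3]
eef_rot: [2.167, 2.273, 0.006]
wrist_force: [0.7, 0.5, -0.5]
opening: 32.2
finger_force: 0.0
```

step_hand:
  plan: {"rows": [[0, 0, 0, -0.1, 0, 0, 32], [0, 0, 0, -0.1, 0, 0, 32], [0, 0, 0, -0.1, 0, 0, 32], [0, 0, 0, -0.1, 0, 0, 32], [0, 0, 0, -0.1, 0, 0, 32]]}

```text
clock: 37.43
position: [611.0, 246.9, 270.6]
eef_rot: [-2.167, -2.273, 0.002]
wrist_force: [0.6, -0.5, -1.1]
opening: 31.9
finger_force: 0.0
```

Run:
```python
from h import *
c=vision.camera("wrist");W=world(c);z=W[...,2]
cv2.imwrite("pics/w8.png",c["image"][:,:,::-1])
g=(abs(W[...,0]-608)<45)&(abs(W[...,1]-326)<45)
for q in blobs(g&(z>110)&(z<135),40):print("bar",rect(W,q),q.sum(),np.nanmedian(z[q]))
```

```text
bar ((608.4189453125, 326.62176513671875), (13.88078498840332, 48.86316680908203), 4.795595645904541) 592 126.47777764124382
```

View pics/w8.png

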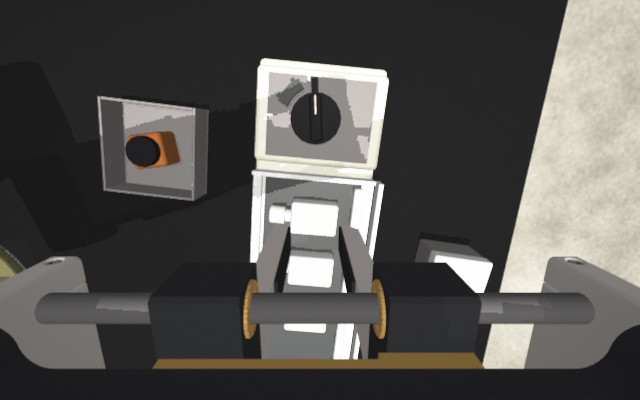

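The knob has popped up, with the bar top at 126.5 mm and turned about 81°, to its stop. The pot stands in the tub at (150,150). I'll make a last check with the arm drawn back.

Scaled: -150 mm / 800 = -0.1875, -60 mm / 800 = -0.075.

step_hand:
  plan: {"rows": [[0, 0, 0, 0, -0.1875, -0.075, 32], [0, 0, 0, 0, -0.1875, -0.075, 32], [0, 0, 0, 0, -0.1875, -0.075, 32], [0, 0, 0, 0, -0.1875, -0.075, 32], [0, 0, 0, 0, -0.1875, -0.075, 32], [0, 0, 0, 0, -0.1875, -0.075, 32], [0, 0, 0, 0, -0.1875, -0.075, 32]]}

```text
clock: 38.07
position: [461.6, 240.2, 330.9]
eef_rot: [-2.166, -2.275, 0.001]
wrist_force: [-0.1, 0.1, -0.1]
opening: 32.0
finger_force: 0.0
```

Run:
```python
from h import *
c=vision.camera("side");cv2.imwrite("pics/s9.png",c["image"][:,:,::-1])
print(arm.get_obs()["position"])
```

```text
[461.90355415 240.01600061 330.44139245]
```

View pics/s9.png

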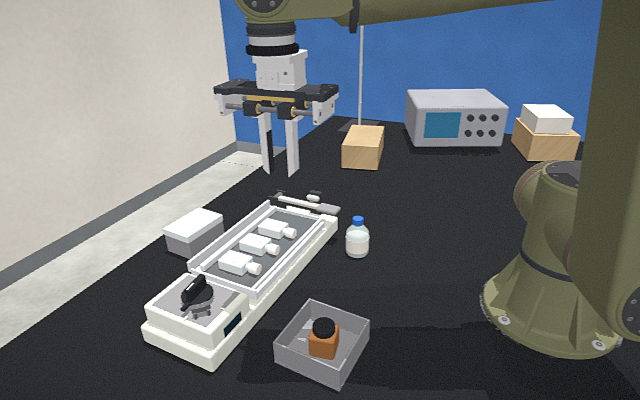

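The side view shows three flasks flat on the platform at (240,263), (260,243) and (277,228), with the lever down at (310,203). The pot is in the tub, the bottle is still standing, and no flasks are left on the bench.

```bash
python3 -c "
from bench import arm, vision
print(arm.finish_job())"
```

```text
the job is handed in; nothing more can be done
None
```

I handed the job in at about 38 s: the pot is in the tub, all three flasks lie flat and label up on the platform, the lever is latched down, the timer knob is turned to its stop and popped up, and the media bottle was left standing.

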